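# Park the peg basket against the rail and the orange end stop

### The arm

A 7-joint arm with a two-finger parallel gripper is mounted at the origin on the work surface. World frame = base frame: x ahead of the robot, y to its left, z up, the work surface at z = 0. Lengths are in m, angles in rad, forces in N, time in s.
With the tool pointing down it reaches from about 0.35 to 0.9 m from the base axis. Payload 19.9 kg.
Tool frame: the origin (TCP) lies between the finger pads; the fingertips stand 19 mm ahead of it and the grasp point (between the pads) is the TCP; z points along the fingers, y is the line along which they close (so a half turn about z gives the same grasp; the last joint's range is limited). The gripper opens to 94 mm and grips with 3 to 60 N. Pads are 16 mm wide; open, the fingers measure 119 mm over their backs; the gripper's body (75 mm by 177 mm) begins 78 mm behind the grasp point.
Start: joints at [1.06, 0.417, -0.01, 1.614, 0.005, 1.111, -0.053], TCP at [0.283, -0.557, 0.224] pointing down, gripper open.
Joint ranges: [-2.81, 2.81], [-0.39, 2.02], [-1.27, 1.25], [0.06, 2.57], [-1.19, 4.33], [0.19, 2], [-2.82, 2.82]. Speed limits (rad/s): [1.89, 1.89, 2.39, 2.39, 3.01, 3.01, 3.01].

### API

Orientations are given as a 3x3 rotation matrix whose columns are the frame's x, y, z axes.
In Python, from rig import robot gives the robot as it stands. Calls block until the motion is done:
- robot.move_ptp(position, orientation): joint-space move of the TCP to a pose.
- robot.move_linear(position, velocity=0.15, frame=None, threshold=None): straight line of the TCP; frame=None keeps the orientation; velocity is the mean speed in m/s. With threshold (N) it stops when the force on the tool has changed by that much, and returns True; else False.
- robot.goto_joints(angles): joint-space move.
- robot.gripper_to(opening): finger opening in m; the grip force is fixed at half the most; returns when the fingers have stopped.
- robot.pause(seconds).
- robot.ik(position, orientation): joint angles nearest the present ones, or None.
- robot.get_state(): the state.
- robot.grab_frame(name): name is "scene" or "top"; returns the picture (400x640x3 uint8, red, green, blue); there is no depth.
- robot.camera_info(name): a dict with "fx", "fy", "cx", "cy" (pixels), "rvec" (rotation vector, rad) and "tvec" (3), from world to camera coordinates, as OpenCV has them. Camera axes: x right, y down, z forward; pixel columns grow to the right and rows downward; lengths in m; the calibration is good to about 2 mm. A picture is of the moment at which its call begins. camera_info takes no time and is no camera call.
A pose or a line that the arm cannot do raises robot.PlanningError and nothing moves.
- robot.sign_off(): hands the job in; it is judged then, once.
The state is a dict: "time": time; "qpos": joint angles; "joint_vel": joint speeds; "effort": joint torques, N m; "ee_pos": TCP position; "tool_rot": TCP orientation; "force": force on the tool from outside, world axes, zero at the start; "moment": the same for the moment, N m; "opening": finger opening in m; "grasp_force": force on a finger pad.
Only numpy, scipy, OpenCV 4.12 (cv2) and the standard library are available. Lean on these libraries where they do the work, as an engineer would, in place of code of your own. Each camera call takes 0.05 s, during which the arm holds its last target. There are 200 camera calls.

### The job

The shelf shakes when the washing machine spins, so push the blue peg basket along the shelf into its parking corner: its long side flush against the low metal rail, and its short end up against the orange end stop at one end of that rail. Only push it, without lifting or tipping it, and leave the jar, dish, spray head, cup, brush and loose peg where they stand.

Things in the scene. Friction and masses are not known exactly. Their poses are not given: they have to be found in the camera images.
- peg_basket: blue open plastic basket full of clothes pegs, loose, about 0.3 to 0.55 kg, 110 mm along its x, 160 mm along its y (the long sides), 60 mm tall with upright flat walls 4 mm thick; the pegs stay below the rim; origin at the centre of its underside, z up. It starts on the robot's side of the rail, in or just before the bay between the two stops, and turned up to 0.4 rad from the rail
- back_rail: low straight aluminium rail fixed to the shelf beyond the basket, 490 mm long along its y, 15 mm thick, 35 mm tall; origin at shelf height in the middle of its front face (the face towards the robot and basket); its x points horizontally away from the robot, at right angles to that face. The basket parked flush has its origin 55 mm before this face. The bay between the two stops is 440 mm long
- orange_stop: orange block fixed at one end of the rail (either end), standing out from the rail's front face towards the robot: 115 mm along its x (same direction as the rail's x), 25 mm along its y, 35 mm tall; origin at the centre of its underside. The basket parked against it has its origin 92.5 mm from this origin, measured along the rail
- grey_stop: grey block, same size and mounting as the orange one, at the other end of the rail; origin at the centre of its underside
- glass_jar: clear glass jar with a steel screw-top lid, 76 mm diameter, 110 mm tall, loose; origin at the centre of its underside
- grey_dish: grey ceramic dish, 110 mm diameter, 30 mm tall, loose; origin at the centre of its underside
- spray_nozzle: stainless steel trigger spray head standing on its 38 mm white collar, about 95 mm long and 64 mm tall, loose; origin at the centre of its underside
- scoop_cup: green plastic measuring cup, 64 mm diameter, 55 mm tall, loose; origin at the centre of its underside
- laundry_brush: white plastic scrubbing brush lying on its grey bristles, 140 mm along its x, 56 mm wide, 34 mm tall, loose; origin at the centre of its underside
- loose_peg: one red clothes peg lying flat, 72 x 10 x 12 mm, loose; origin at the centre of its underside
There are look-alikes about, which are no part of the job. What is shaped like the peg_basket but pink is not meant.

How it is judged:
At the end, for the whole second after the job is handed in: The basket stands flat and still on the shelf between the two stops, its long side within 5 mm of the rail's face and parallel to it within 0.05 rad, and its short end within 6 mm of the orange stop (x of peg_basket in the frame of back_rail between -0.06 and -0.05 m and y of peg_basket in the frame of back_rail between -0.16 and 0.16 m and y of peg_basket in the frame of orange_stop between -0.0985 and 0.0985 m and angle between the y axis of peg_basket and the y axis of back_rail, either way round below 0.05 rad and height (world z) of peg_basket below 0.006 m and angle between peg_basket's own z axis and vertical below 0.05 rad and linear speed of peg_basket below 0.01 m/s); the robot touches nothing.
It fails at once if the basket is lifted off the shelf (more than 10 mm) or tipped (more than 0.2 rad) (height (world z) of peg_basket above 0.01 m or angle between peg_basket's own z axis and vertical above 0.2 rad).
It fails at once if a bystander (jar, dish, spray head, cup, brush or loose peg) is moved more than 15 mm (distance of any of glass_jar, grey_dish, spray_nozzle, scoop_cup, laundry_brush, loose_peg from where it was at the start of the episode above 0.015 m).
It also fails if it takes over 48 s, if anything falls off the work surface, if the arm or the gripper's body presses on something with over 40 N, if the wrist force passes 120 N, or if a joint passes its speed limit or range.

## Working session

There is one attempt and no reset: what is moved stays moved. The work goes in short steps, each a Python script; the robot and the scene stay as the last script left them, time stands still between calls to the robot, and variables do not carry over. Pictures are saved under pics/ and viewed, at most 10 in all, crops included, and the job is handed in when it is done.

```bash
mkdir -p pics; python3 - <<'E'
from rig import robot
import cv2
for n in("scene","top"):
    f=robot.grab_frame(n); cv2.imwrite(f"pics/{n}0.png",f[:,:,::-1]); print(n,robot.camera_info(n))
print(robot.get_state()["time"])
E
```

```text
scene {'fx': 449.90286269616143, 'fy': 449.90286269616143, 'cx': 327.9652034956535, 'cy': 202.93240370209875, 'rvec': array([ 2.14656158,  0.88845601, -0.38162743]), 'tvec': array([-0.37708751, -0.21077036,  1.42423594])}
top {'fx': 361.92090682201496, 'fy': 361.92090682201496, 'cx': 320.44376749183044, 'cy': 198.3611443828327, 'rvec': array([ 2.18962472, -2.1522949 ,  0.08494522]), 'tvec': array([-0.00853375,  0.51122501,  1.01454259])}
0.1
```

View pics/scene0.png

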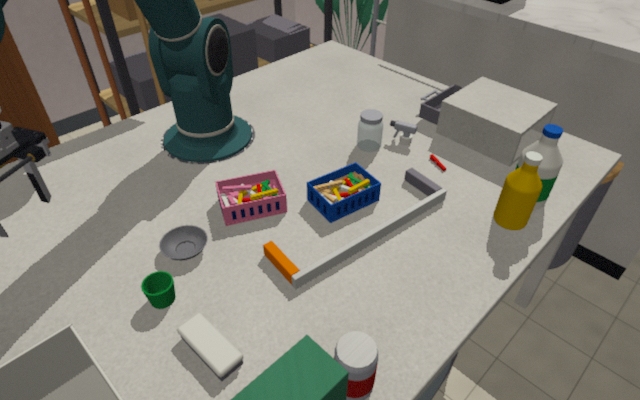

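View pics/top0.png

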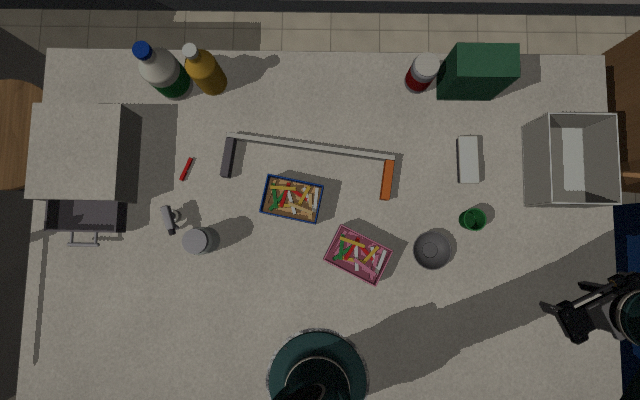

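The scene view shows the blue basket at (343,191) and the pink one at (251,197). In the top view, blue is at (292,199), pink at (358,254), the orange stop at (387,180) and the grey stop at (230,157). Only these two could be confused, and the blue one at (292,199) is the target. Next I'll measure it and check it in a crop.

```bash
cat >h.py <<'E'
import numpy as np,cv2
from rig import robot
def ray(px,z,n="top"):
    c=robot.camera_info(n);R=cv2.Rodrigues(c["rvec"])[0];o=-R.T@c["tvec"]
    p=np.atleast_2d(px).astype(float)
    d=np.c_[(p[:,0]-c["cx"])/c["fx"],(p[:,1]-c["cy"])/c["fy"],np.ones(len(p))]@R
    return (o+d*((z-o[2])/d[:,2])[:,None])[:,:2]
def proj(P,n="top"):
    c=robot.camera_info(n);K=np.array([[c["fx"],0,c["cx"]],[0,c["fy"],c["cy"]],[0,0,1]])
    return cv2.projectPoints(np.array(P,float),c["rvec"],c["tvec"],K,None)[0][:,0]
def rectw(mask,z):
    cs=cv2.findContours(mask,cv2.RETR_EXTERNAL,cv2.CHAIN_APPROX_NONE)[0]
    k=max(cs,key=cv2.contourArea)[:,0]
    w=ray(k,z).astype(np.float32)
    r=cv2.minAreaRect(w*1000); return r,cv2.boxPoints(r)/1000
def hsv(f): return cv2.cvtColor(f,cv2.COLOR_RGB2HSV)
def bluemask(f):
    m=cv2.inRange(hsv(f),(105,110,30),(125,255,255)); o=np.zeros_like(m); o[110:300,215:420]=m[110:300,215:420]
    return cv2.morphologyEx(o,cv2.MORPH_CLOSE,np.ones((3,3),np.uint8))
E
python3 - <<'E'
from h import *
f=cv2.imread("pics/top0.png")[:,:,::-1].copy()
r,b=rectw(bluemask(f),.06); print("blue",r,b)
o=cv2.inRange(hsv(f),(5,150,80),(20,255,255)); o[:,:370]=0;o[:,410:]=0
r2,b2=rectw(o,.035); print("orange",r2,b2)
# rail front top edge: print column profiles of brightness
g=cv2.cvtColor(f,cv2.COLOR_RGB2GRAY)
for c in(250,300,350,375): print(c,g[130:170,c].tolist())
v=f[110:290,200:430].copy()
v=cv2.resize(v,None,fx=3.4,fy=3.2,interpolation=cv2.INTER_CUBIC)
for bb,z in((b,.06),(b2,.035)):
    q=(proj(np.c_[bb,[z]*4])-[199.5,109.5])*[3.4,3.2]
    cv2.polylines(v,[q.astype(np.int32)],True,(0,255,0),1)
cv2.imwrite("pics/crop1.png",v[:,:,::-1])
E
```

```text
blue ((506.977783203125, 81.1167221069336), (160.21261596679688, 109.3594741821289), 78.93699645996094) [[ 0.4379427   0.01299145]
 [ 0.54526997 -0.00799335]
 [ 0.5760128   0.149242  ]
 [ 0.4686856   0.17022681]]
orange ((567.917236328125, -186.94137573242188), (27.741138458251953, 114.78509521484375), 82.97771453857422) [[ 0.50925946 -0.19369134]
 [ 0.62318355 -0.20772445]
 [ 0.626575   -0.18019141]
 [ 0.51265097 -0.16615829]]
250 [130, 122, 79, 80, 86, 125, 133, 135, 137, 124, 64, 73, 91, 130, 127, 130, 127, 128, 128, 129, 130, 130, 128, 127, 132, 131, 132, 132, 130, 132, 132, 127, 128, 127, 128, 125, 129, 130, 128, 130]
300 [130, 129, 133, 130, 133, 132, 133, 135, 132, 84, 85, 89, 125, 128, 128, 131, 127, 61, 71, 89, 132, 129, 124, 126, 125, 130, 134, 131, 134, 129, 128, 129, 130, 126, 125, 126, 126, 129, 128, 130]
350 [130, 129, 129, 129, 137, 130, 133, 132, 128, 129, 138, 139, 131, 130, 131, 131, 121, 79, 86, 125, 131, 133, 135, 126, 63, 70, 88, 129, 129, 132, 131, 130, 131, 133, 127, 126, 129, 131, 135, 135]
375 [130, 129, 126, 124, 123, 128, 128, 123, 127, 131, 130, 129, 127, 125, 127, 127, 130, 132, 131, 121, 80, 76, 74, 131, 135, 136, 135, 110, 70, 79, 131, 130, 129, 129, 127, 131, 128, 131, 129, 128]
```

View pics/crop1.png

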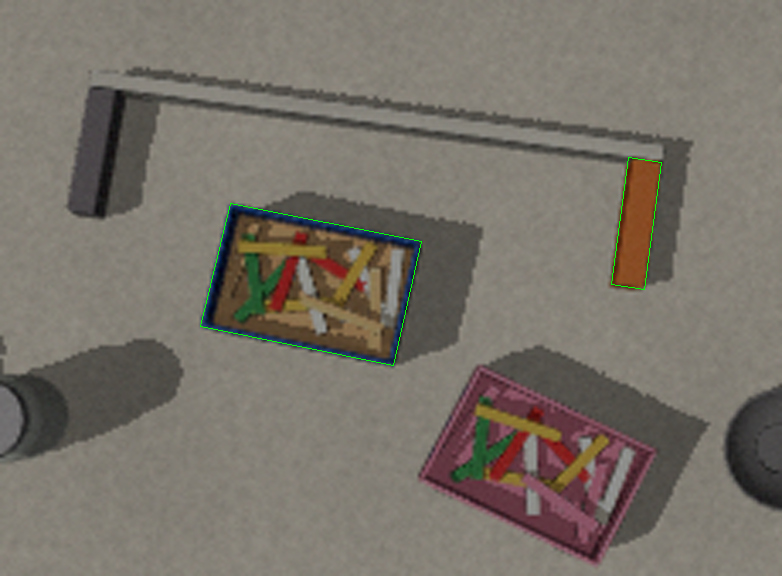

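The crop confirms it: the outlined blue basket is square to its box, and the pink one is separate at lower right. Orange is at the −y end and the way is free. Now the plan in rail coordinates.

```bash
cat >>h.py <<'E'
E0=ray([[250,139.4],[300,146.5],[350,153.5],[375,157.1]],.035)
t=E0[0]-E0[-1]; t/=np.linalg.norm(t); n=np.array([t[1],-t[0]])
U0=(E0@n).mean(); V0=-.187*t[1]+.568*t[0]   # rail face, orange stop centre
def uv(p): p=np.asarray(p); return np.c_[p@n-U0,p@t-V0]
def xy(u,v,z): return np.r_[n*(u+U0)+t*(v+V0),z]
def rot(y):
    y=np.r_[y,0]; z=np.array([0,0,-1.]); return np.c_[np.cross(y,z),y,z]
def basket(name=None):
    f=robot.grab_frame("top")
    if name: cv2.imwrite(f"pics/{name}.png",f[100:310,190:430,::-1].repeat(2,0).repeat(2,1))
    r,b=rectw(bluemask(f),.06); e=[b[i]-b[i-1] for i in range(4)]
    l=max(e,key=np.linalg.norm); l=l*np.sign(l@t)
    return uv([np.array(r[0])/1000])[0],np.arctan2(l@n,l@t),r[1]
E
python3 - <<'E'
from h import *
print("n",n,"t",t,"edge u",E0@n-U0,"U0",U0)
print(basket())
for nm,p,z in(("jar",(197,240),.11),("spray",(170,218),.04),("spray2",(180,213),.04),("pinkcorner",(340,226),.06),("pinkL",(325,252),.06),("peg",(186,168),.01),("greystop",(230,157),.035)):
    w=ray([p],z); print(nm,w,uv(w))
q=robot.get_state()["qpos"]
for nm,p,R in [("A",xy(-.2,.27,.04),rot(s*t)) for s in(1,-1)]+[("A2",xy(-.12,.27,.04),rot(s*t)) for s in(1,-1)]+[("B",xy(-.055,.40,.04),rot(s*n)) for s in(1,-1)]+[("B2",xy(-.055,.18,.04),rot(s*n)) for s in(1,-1)]:
    print(nm,p.round(3),robot.ik(p,R))
E
```

```text
n [ 0.99189081 -0.12709293] t [0.12709293 0.99189081] edge u [-2.87222001e-05 -8.64348477e-05  1.43879248e-04 -2.87222001e-05] U0 0.645552687817264
(array([-0.15306499,  0.25828368]), np.float64(0.06564802100305066), (160.02883911132812, 109.20793151855469))
jar [[0.38924433 0.31896009]] [[-0.30000238  0.47913859]]
spray [[0.44715221 0.4226249 ]] [[-0.25573915  0.58932243]]
spray2 [[0.4617092  0.39510032]] [[-0.23780203  0.56387115]]
pinkcorner [[ 0.43280037 -0.05512604]] [[-0.20925585  0.11362165]]
pinkL [[ 0.36141514 -0.01516952]] [[-0.28514039  0.1441816 ]]
peg [[0.59521201 0.39632712]] [[-0.10553773  0.58205527]]
greystop [[0.62491692 0.26156396]] [[-0.05894626  0.45216021]]
A [0.462 0.099 0.04 ] [ 0.31669253  0.53458902 -0.71090125  2.10105018  0.54606553  0.69469544
  0.68557128]
A [0.462 0.099 0.04 ] [ 0.09421903  0.46754854 -0.43743585  2.10775694  0.32955654  0.63100738
 -2.26893304]
A2 [0.541 0.089 0.04 ] [ 0.34310463  0.64991358 -0.72229604  1.91700011  0.59205251  0.79927285
  0.73626082]
A2 [0.541 0.089 0.04 ] [ 0.05457617  0.55584791 -0.34229952  1.92645194  0.27689038  0.70481852
 -2.1507605 ]
B [0.622 0.209 0.04 ] [ 0.03826211  0.76249423 -0.59030824  1.63602939  0.51197236  0.90236975
 -0.8754704 ]
B [0.622 0.209 0.04 ] [ 0.31925037  0.99457511 -1.09037958  1.62634327  0.95828702  1.14045999
  1.9899793 ]
B2 [ 0.594 -0.009  0.04 ] [ 0.37932128  0.66251169 -0.55302035  1.80426234  0.46377542  0.80706369
 -0.53409243]
B2 [ 0.594 -0.009  0.04 ] [ 0.71792007  0.91016009 -1.08948858  1.79363471  0.93396507  1.0562865
  2.2793465 ]
```

```bash
python3 - <<'E'
from h import *
R=rot(t)
robot.move_ptp(xy(-.255,.255,.16),R)
robot.move_linear(xy(-.255,.255,.04),.15)
print(robot.move_linear(xy(-.100,.255,.04),.07,threshold=12))
s=robot.get_state(); print(uv([s["ee_pos"][:2]]),s["force"],s["time"])
p=s["ee_pos"]
robot.move_linear(xy(*(uv([p[:2]])[0]-[.04,0]),.04),.15)
print(basket("a")); print(robot.get_state()["time"])
E
```

```text
True
[[-0.11975958  0.25484117]] [ 0.21886755 -0.63601975 -0.04774789] 5.175
(array([-0.057225  ,  0.26160882]), np.float64(0.0028983827085508444), (159.58621215820312, 112.59160614013672))
5.6417
```

View pics/a.png

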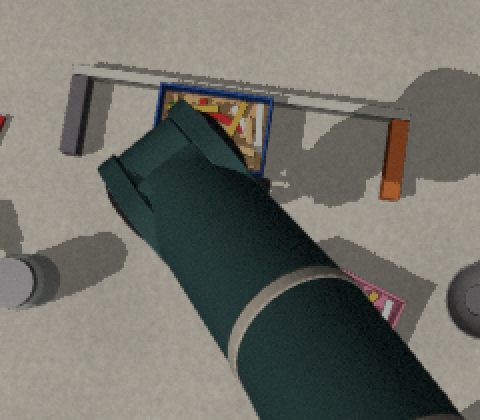

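The basket is flush with the rail, about (160–272, 85–175) in the crop, with the bay clear to the orange stop. Next I'll push along the rail.

```bash
python3 - <<'E'
from h import *
u,v=uv([robot.get_state()["ee_pos"][:2]])[0]
robot.move_linear(xy(u,v,.17),.2)
robot.gripper_to(.05)
robot.move_ptp(xy(-.058,.388,.17),rot(n))
robot.move_linear(xy(-.058,.388,.04),.15)
print(robot.move_linear(xy(-.058,.165,.04),.07,threshold=14))
s=robot.get_state(); u,v=uv([s["ee_pos"][:2]])[0]; print(u,v,s["force"],s["time"])
robot.move_linear(xy(u,v+.03,.04),.15)
robot.move_linear(xy(u,v+.03,.17),.25)
print(basket("b")); print(robot.get_state()["time"])
E
```

```text
True
-0.05842179859720875 0.1793934024097003 [-0.4223987   3.59959723  3.15240476] 12.3833
(array([-0.05804553,  0.05599513]), np.float64(1.56937410898565), (89.09553527832031, 113.46662139892578))
13.45
```

View pics/b.png

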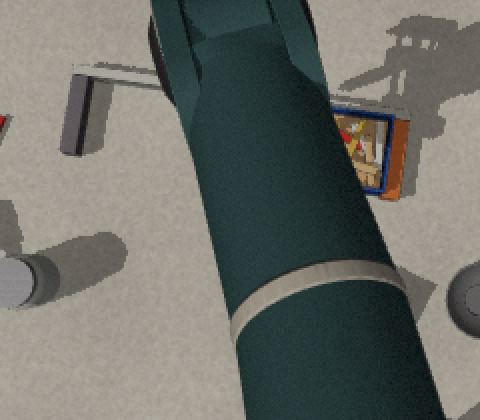

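The basket's end now meets the orange stop at about (390,150), with the arm hiding the rest. One gentle push back to the rail, then clear the arm and check.

```bash
python3 - <<'E'
from h import *
robot.move_ptp(xy(-.148,.0925,.17),rot(t))
robot.move_linear(xy(-.148,.0925,.04),.15)
print(robot.move_linear(xy(-.105,.0925,.04),.05,threshold=12))
s=robot.get_state(); u,v=uv([s["ee_pos"][:2]])[0]; print(u,v,s["time"])
robot.move_linear(xy(u-.03,v,.04),.15)
robot.move_linear(xy(u-.03,v,.2),.25)
robot.goto_joints([1.06,.417,-.01,1.614,.005,1.111,-.053])
print(basket("c")); print(robot.get_state()["time"])
E
```

```text
True
-0.1193477400939299 0.09246436386178394 16.6167
(array([-0.05731984,  0.09085324]), np.float64(-0.001162421441039046), (158.8228759765625, 113.40937042236328))
19.6833
```

View pics/c.png

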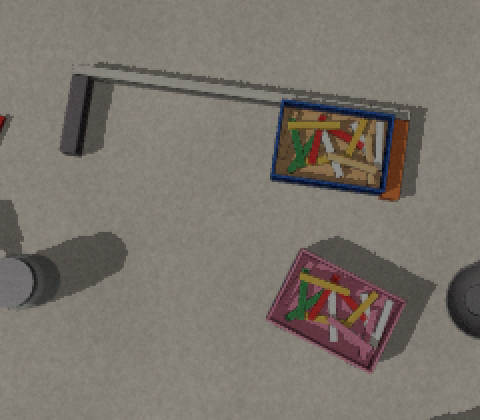

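The basket sits at (275–393, 100–193), flush with the rail and against the orange stop. The extra width in the measurement is the visible near wall, which puts the true centre about 55.5 mm from the rail.

```bash
python3 -c "
from rig import robot
print(robot.sign_off())"
```

```text
the job is handed in; nothing more can be done
None
```

I pushed the blue basket flush against the rail and up against the orange stop, touching nothing else as far as I could see, and handed the job in at about 20 s; no verdict came back.

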